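Index a swivel assembly fixture to its next station

TASK

Index the swivel fixture on by one station, clockwise seen from above: draw its spring plunger by the knob, swing the table round with it, and let the pin drop fully home into the next hole, then let go. The next hole is in a sector that the fitter clamps by eye, so feel for it with the pin riding lightly on the plate, and never force the pin sideways or downwards. Keep the collar in its nest on the table and leave the other things alone.

Things in the scene. Friction and masses are not known exactly. Their poses are not given: they have to be found in the camera images.
- base: Fixed round grey cast base of the fixture, 304 mm across and 30 mm high; the origin is the centre of its underside on the bench and lies on the vertical axis about which the turntable swings.
- plate (a point): Point on that axis at the height of the index plate's face, 42 mm above the bench. The flat plate runs 98 to 142 mm from the axis and has two 13 mm holes on a 120 mm radius: the home hole (pin in it at the start) and the next hole, in a sector clamped anywhere 34 to 52 degrees clockwise of home and not measured. The face is plain elsewhere, without steps that catch the pin.
- swivel (a joint): Angle of the aluminium turntable (180 mm across, top 55 mm above the bench), rad: 0 with the pin centred in the home hole, growing clockwise seen from above, stops at -0.30 and 1.15. Friction 0.25 N m; it stays where left. With the pin in a hole it has 0.013 rad of play either way. A rim lug carries the pin's sleeve (22 mm across, top 78 mm above the bench) 120 mm from the axis.
- plunger (a joint): How far the spring pin is drawn, m: 0 fully home (tip 10 mm below the plate's face), about 0.010 when the tip rides on the face, 0.014 at the top stop. The spring pushes it down with about 4 N at 0 and 9 N at 0.014, so it drops by itself when let go. The pin is 10 mm across with a 1.3 mm chamfer at its tip.
- knob (a point): Middle of the black ribbed knob on top of the pin, on the robot's side of the fixture: an upright cylinder 28 mm across and 25 mm high. The point is on the pin's axis, 97.5 mm above the bench when the pin is home, and moves with pin and table. Nothing stands within 35 mm beside it at its height; the sleeve is below it.
- collar: Steel duct collar, a loose ring 104 mm across outside, 92 mm inside and 36 mm high, 0.25 kg, standing on the turntable around a low round plug 80 mm across and 13 mm high; origin at the centre of its underside.
- bin: Bystander: open blue plastic parts bin, 150 x 100 x 70 mm, origin under its centre.
- can: Bystander: red plastic can with a black cap, 72 mm across, 110 mm high, origin under its centre.
- driver: Bystander: screwdriver with a yellow handle, 200 mm long, lying on the bench.
Mind the look-alikes: they are no part of the job. Of the things like the collar, leave any that is green; of the rest the larger one is meant.

How it is judged:
By the outcome, as a careful person would: the job done as asked, in the order asked, and still so for the second after the job is handed in, with the robot touching nothing.
It also fails if it takes over 58 s, if anything falls off the work surface, if the arm or the gripper's body presses on something with over 40 N, if the wrist force passes 120 N, or if a joint passes its speed limit or range.

ROBOT

A 6-joint arm with a two-finger parallel gripper is mounted at the origin on the work surface. World frame = base frame: x ahead of the robot, y to its left, z up, the work surface at z = 0. Lengths are in m, angles in rad, forces in N, time in s.
With the tool pointing down it reaches from about 0.375 to 0.9 m from the base axis. Payload 3.1 kg.
Tool frame: the origin (TCP) lies between the finger pads; the fingertips stand 22 mm ahead of it and the grasp point (between the pads) lies 3 mm ahead of it; z points along the fingers, y is the line along which they close (so a half turn about z gives the same grasp; the last joint's range is limited). The gripper opens to 87 mm and grips with 3 to 60 N. Pads are 19 mm wide; open, the fingers measure 117 mm over their backs; the gripper's body (75 mm by 190 mm) begins 51 mm behind the grasp point.
Start: joints at [1.062, 0.527, 1.433, -0, 1.181, -0.178], TCP at [0.202, 0.591, 0.245] pointing down, gripper open.
Joint ranges: [-3.08, 3.08], [-0.75, 2.2], [0.22, 2.44], [-1.43, 4.57], [0, 2.65], [-2.85, 2.85]. Speed limits (rad/s): [2.79, 2.79, 3.14, 3.14, 3.14, 3.14].

INTERFACE

Orientations are given as a unit quaternion [x, y, z, w].
In Python, from rig import robot gives the robot as it stands.
- The arm moves only by the tool move_arm, never from a script. Its argument "series" is text: rows parted by semicolons, each of 6 numbers parted by spaces: the shift along the tool's x, y, z in mm, then the turn, a rotation vector about the tool's x, y, z in degrees. In form: dx dy dz ax ay az; .... A call has 1 to 8 rows; each row is the pose to reach, as a shift and turn from the pose commanded when the call began, along the tool's axes at that moment; what a row does not reach only later rows make up. A row lasts 1/12 s, in which the tool goes at most 41.7 mm and 7.16 degrees, less where a joint would pass 70% of its speed; a pose out of reach is approached as far as the arm can. A call with a gripper value outside its range is refused whole. "jaw" is the opening, from 0 (shut) to 1 (fully open), set as the call begins (left out, the last holds). The fingers move at their own pace and stop on an object; "newtons" is the grip in N (left out, the last holds). Time passes only in rows, so rows that repeat a pose let the fingers close. It gives the time, the measured TCP pose, the force, the opening and the grip force at its end, in the units of the state.
- robot.get_obs(): the state, without advancing time (a new reading comes with each control period).
- robot.camera(name): name is "side" or "top" or "wrist"; returns a dict with "img" (420x560x3 uint8, red, green, blue), "mtx" (3x3 intrinsics, pixels), "world_to_cam" (4x4, takes a point from world to camera coordinates). Camera axes: x right, y down, z forward; pixel columns grow to the right and rows downward; lengths in m; the calibration is good to about 2 mm. The wrist camera is an equidistant fisheye: a pixel r from the principal point sees the ray r / f radians off the axis. A picture is of the moment at which its call begins. There is no depth.
- robot.hand_in(): hands the job in; it is judged then, once.
Trained networks look in a picture, given as the dict that the camera call returned (one of the last four; its "shot" number tells which), for a name from the list of things; names that differ only in an ending like _2 or _b are one class to them, and where a whole thing is asked for, a point or a joint stands for the part that bears it (a point fixed in the world has none). Each returns a list of dicts, best first, with "p" (0 to 1); they miss things now and then, are a little off and sometimes report something else, mostly with a low value. They report only what shows in the picture. A call takes as long as a camera call. They do not tell look-alikes from the thing itself.
- robot.search_frame(picture, thing): "xyz" ([x, y, z] in m, in world coordinates, good to about 4 mm: the middle of the surface that is visible of it).
- robot.tip_of(picture, thing): "xyz" ([x, y, z] in m, in world coordinates, good to about 4 mm: a listed point, or the origin of a listed thing).
The state is a dict: "time": time; "q": joint angles; "joint_velocities": joint speeds; "joint_torque": joint torques, N m; "position": TCP position; "tool_rot": TCP orientation; "ft_force": force on the tool from outside, world axes, zero at the start; "moment": the same for the moment, N m; "grip_width": finger opening in m; "grip_force": force on a finger pad.
Only numpy, scipy, OpenCV 4.12 (cv2) and the standard library are available. Lean on these libraries where they do the work, as an engineer would, in place of code of your own. Each camera call takes 0.05 s, during which the arm holds its last target. There are 200 camera calls.

## Working session

There is one attempt and no reset: what is moved stays moved. The work goes in short steps, Python scripts to look and compute and a tool call to move; the robot and the scene stay as the last step left them, time stands still between calls to the robot, and variables do not carry over. Pictures are saved under pics/ and viewed, at most 10 in all, crops included, and the job is handed in when it is done.

Besides the shell and the picture viewer there is one more tool, called after ">>>" in YAML: its name, and indented under it one key for each argument. move_arm: Moves the arm, as the interface text tells. Its arguments: {"type":"object","properties":{"series":{"type":"string"},"jaw":{"type":"number"},"newtons":{"type":"number"}},"required":["series"]}

```bash
mkdir -p pics; cat > h.py <<'E'
from rig import robot
import numpy as np, cv2
from scipy.spatial.transform import Rotation as R
def save(p,n): cv2.imwrite('pics/'+n,p['img'][:,:,::-1])
def tool(w):
    o=robot.get_obs(); return R.from_quat(o['tool_rot']).inv().apply(np.array(w)-o['position'])*1000
E
python3 - <<'E'
from h import *
o=robot.get_obs();print(o)
ims=[]
for n in ['top','side']:
    p=robot.camera(n);ims.append(p['img'])
    for t in ['base','plate','knob','collar']:
        for d in robot.tip_of(p,t)[:3]: print(n,t,np.round(d['xyz'],4),round(d['p'],2))
save(dict(img=np.hstack(ims)[:, :]),'a.png')
im=cv2.imread('pics/a.png');cv2.imwrite('pics/top.png',im[:,:560]);cv2.imwrite('pics/side.png',im[:,560:])
E
```

```text
{'time': 0.0, 'q': array([ 1.06250289e+00,  5.28465609e-01,  1.43391310e+00, -2.87873261e-05,
        1.18140134e+00, -1.78502307e-01]), 'joint_velocities': array([ 2.70713824e-05, -1.98065700e-03, -2.31431396e-04,  4.84258151e-04,
       -2.51720403e-04, -3.65918198e-06]), 'joint_torque': array([ 1.42424087e-03, -4.40034449e+01, -1.76592761e+01,  6.33980753e-02,
        5.80437889e-02, -1.64569719e-04]), 'position': array([0.2020403 , 0.59070818, 0.2435685 ]), 'tool_rot': array([ 1.64143811e-01,  9.86435813e-01, -1.03432704e-03, -3.55703238e-04]), 'ft_force': array([ 0.85140634, -0.13936373,  0.1496939 ]), 'moment': array([-0.00833951, -0.00372317, -0.01215925]), 'grip_force': 0.0, 'grip_width': 0.08701293880340516}
top base [ 0.6652 -0.0457 -0.0013] 0.63
top plate [ 0.6698 -0.0437  0.0431] 0.89
top knob [ 0.5756 -0.1182  0.0961] 0.51
top collar [0.3555 0.0754 0.0019] 0.67
top collar [ 0.3618 -0.0391  0.0019] 0.64
top collar [ 0.6691 -0.0469  0.0537] 0.63
side base [ 6.653e-01 -3.960e-02  6.000e-04] 0.81
side plate [ 0.6714 -0.0443  0.0419] 0.73
side knob [ 0.5724 -0.1169  0.0976] 0.6
side collar [ 0.6681 -0.0428  0.0541] 0.75
side collar [ 0.366  -0.0392 -0.0036] 0.72
```

View pics/top.png

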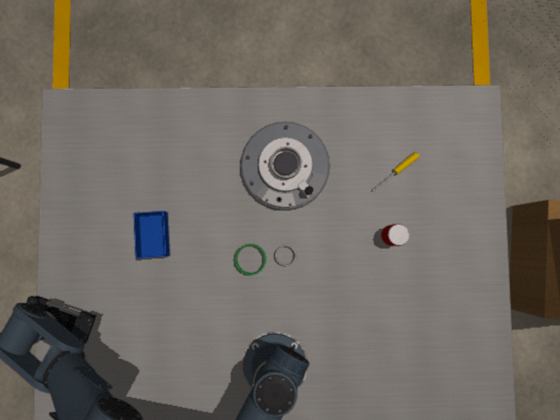

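View pics/side.png

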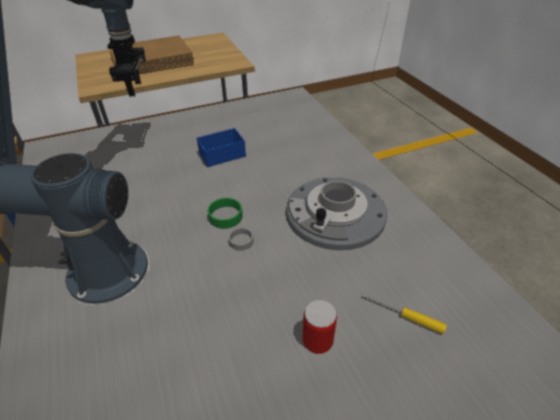

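The fixture is at top (285,165), with the knob at (308,190) on the robot's side. Its collar stands in the nest, and the green ring and the small grey ring are loose on the bench. The measured knob radius is 0.120 m, which matches the spec. I'll move above the knob with the jaws closing along the tangent.

>>> move_arm:
  series: "-15 -14 0 0 0 3; -42 -40 0 0 0 9; -70 -66 0 0 0 15; -98 -92 0 0 0 21; -126 -119 0 0 0 27; -153 -145 0 0 0 33; -180 -170 0 0 0 38; -194 -183 0 0 0 41"

```text
time: 1.17
position: [0.3278, 0.3524, 0.2448]
tool_rot: [0.502, 0.865, -0.0, 0.001]
ft_force: [0.2, -0.3, -0.7]
grip_width: 0.0871
grip_force: 0.0
```

>>> move_arm:
  series: "-33 -1 0 0 0 5; -66 -3 0 0 0 10; -100 -4 0 0 0 15; -133 -5 0 0 0 20; -166 -7 0 0 0 26; -200 -8 0 0 0 31; -233 -9 0 0 0 36; -266 -11 0 0 0 41"

```text
time: 1.83
position: [0.4514, 0.1181, 0.2449]
tool_rot: [0.773, 0.635, 0.0, 0.0]
ft_force: [0.2, -0.3, 0.8]
grip_width: 0.0873
grip_force: 0.0
```

>>> move_arm:
  series: "-28 22 0 0 0 6; -56 45 0 0 0 12; -84 67 0 0 0 18; -112 90 0 0 0 24; -140 112 0 0 0 30; -170 136 0 0 0 35; -195 156 0 0 0 39; -208 167 0 0 0 41"

```text
time: 2.5
position: [0.5773, -0.1203, 0.2448]
tool_rot: [0.946, 0.324, 0.001, 0.002]
ft_force: [-0.3, 0.4, 0.9]
grip_width: 0.0868
grip_force: 0.0
```

```bash
python3 - <<'E'
from h import *
import math
o=robot.get_obs();print(o['time'],o['position'],o['tool_rot'],o['q'])
K=[];P=[]
for n in ['wrist','top','side','wrist']:
    p=robot.camera(n)
    for t,l in [('plate',P),('knob',K)]:
        for d in robot.tip_of(p,t)[:2]: print(n,t,np.round(d['xyz'],4),round(d['p'],2))
save(p,'w1.png')
y=R.from_quat(o['tool_rot']).apply([0,1,0]);print('yaw y',math.degrees(math.atan2(y[1],y[0])))
print(tool([.574,-.1175,.0975]), p['mtx'],p['world_to_cam'])
E
```

```text
2.5 [ 0.57733642 -0.1202812   0.24480814] [0.94614987 0.32372396 0.00096158 0.00151453] [-3.94263009e-01  4.78264556e-01  1.52562805e+00 -1.09866561e-03
  1.13425319e+00  5.17669520e-01]
wrist plate [ 0.6651 -0.0415  0.0423] 0.83
wrist knob [ 0.5771 -0.1137  0.0938] 0.84
top plate [ 0.6698 -0.0469  0.0444] 0.87
side plate [ 0.6681 -0.0466  0.0401] 0.9
side knob [ 0.572  -0.115   0.0967] 0.54
wrist plate [ 0.6619 -0.0408  0.0424] 0.8
wrist knob [ 0.5746 -0.1168  0.0936] 0.69
yaw y -52.22345188804408
[ -2.1388405    1.02830811 147.25095492] [[325.1922621    0.         275.70967207]
 [  0.         325.1922621  212.71892977]
 [  0.           0.           1.        ]] [[ 6.18540202e-01 -7.85753081e-01 -3.37952534e-04 -4.46102661e-01]
 [-7.58287631e-01 -5.97032172e-01  2.61825234e-01  3.35713877e-01]
 [-2.05931753e-01 -1.61693168e-01 -9.65115243e-01  4.88918312e-01]
 [ 0.00000000e+00  0.00000000e+00  0.00000000e+00  1.00000000e+00]]
```

View pics/w1.png

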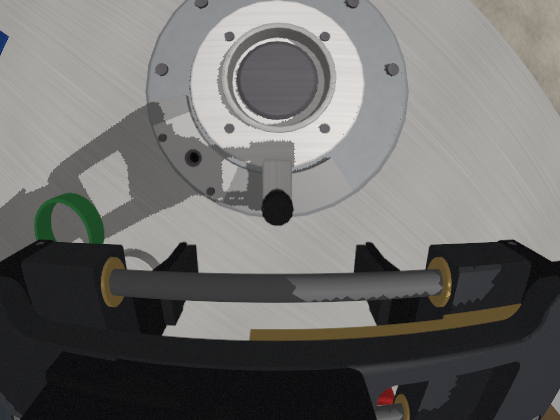

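The wrist view shows the knob at (277,207), in line with the jaws. The next hole is the black one at (193,157), between the sector's two bolts at (163,138) and (211,191). I'll turn those pixels into positions.

```bash
cat >> h.py <<'E'
def ray(p,u,v,z):
    K=p['mtx'];T=p['world_to_cam']
    d=np.array([u-K[0,2],v-K[1,2]]);r=np.hypot(*d);a=r/K[0,0]
    c=np.r_[np.sin(a)*d/max(r,1e-9),np.cos(a)]
    w=T[:3,:3].T@c; o=-T[:3,:3].T@T[:3,3]
    return o+w*(z-o[2])/w[2]
E
python3 - <<'E'
from h import *
p=robot.camera('wrist');save(p,'w2.png')
g=cv2.cvtColor(p['img'],cv2.COLOR_RGB2GRAY)
def blob(x0,x1,y0,y1,t):
    m=(g[y0:y1,x0:x1]<t); v,u=np.nonzero(m); print(len(u),u.min()+x0,u.max()+x0,v.min()+y0,v.max()+y0); return u.mean()+x0,v.mean()+y0
h=blob(182,205,147,168,45);print('hole',h,ray(p,*h,.042),ray(p,*h,.036))
k=blob(255,300,180,235,35);print('knob',k,ray(p,*k,.1))
# collar rim bottom plug: fit base rim bolts: symmetric pairs at z~.03
for a in [(162,69),(392,69),(201,2),(352,2)]: print('bolt',ray(p,*a,.032))
for a in [(230,128),(325,128),(230,36),(325,36)]: print('tbolt',ray(p,*a,.055))
c=(blob(235,320,35,120,90));print('plug',c,ray(p,*c,.068))
E
```

```text
105 187 198 152 162
hole (np.float64(192.6), np.float64(157.0952380952381)) [ 0.55219481 -0.02054029  0.042     ] [ 0.55080277 -0.01964446  0.036     ]
823 261 291 190 224
knob (np.float64(276.2539489671932), np.float64(207.57958687727825)) [ 0.57512401 -0.11660991  0.1       ]
bolt [0.60841175 0.07045477 0.032     ]
bolt [ 0.76636243 -0.12991489  0.032     ]
bolt [0.69542271 0.08375859 0.032     ]
bolt [ 0.79892233 -0.04755378  0.032     ]
tbolt [ 0.60247743 -0.03598064  0.055     ]
tbolt [ 0.66166904 -0.11111924  0.055     ]
tbolt [0.67802075 0.02348096 0.055     ]
tbolt [ 0.73737119 -0.05167836  0.055     ]
1191 236 319 35 118
plug (np.float64(282.2527287993283), np.float64(71.41645675902603)) [ 0.67800094 -0.04305968  0.068     ]
```

```bash
python3 - <<'E'
from h import *
o=robot.get_obs();print(o['position'],o['tool_rot'],o['ft_force'],tool([.575,-.117,.106]),tool([.669,-.0445,.106]))
E
```

```text
[ 0.57512912 -0.1155388   0.24471549] [9.45073614e-01 3.26857554e-01 4.30927953e-05 4.46498656e-05] [ 0.12252203  0.54761227 -0.43005172] [ -1.0115201    1.05359568 138.71555292] [117.69448325   2.11883203 138.72187681]
```

>>> move_arm:
  series: "-1 1 20 0 0 0; -1 1 45 0 0 0; -1 1 70 0 0 0; -1 1 95 0 0 0; -1 1 115 0 0 0; -1 1 130 0 0 0; -1 1 138 0 0 0; -1 1 138 0 0 0"

```text
time: 3.82
position: [0.5739, -0.117, 0.1048]
tool_rot: [0.945, 0.326, -0.001, -0.001]
ft_force: [-0.1, 0.3, 0.7]
grip_width: 0.0868
grip_force: 0.0
```

>>> move_arm:
  series: "0 0 0 0 0 0; 0 0 0 0 0 0; 0 0 0 0 0 0; 0 0 0 0 0 0; 0 0 0 0 0 0; 0 0 0 0 0 0; 0 0 0 0 0 0; 0 0 0 0 0 0"
  jaw: 0.25
  newtons: 30

```text
time: 4.48
position: [0.5751, -0.1175, 0.1067]
tool_rot: [0.945, 0.326, 0.0, 0.0]
ft_force: [-0.2, -0.4, 0.4]
grip_width: 0.0414
grip_force: 0.0
```

```bash
python3 - <<'E'
from h import *
o=robot.get_obs();print(o['time'],o['position'],o['tool_rot'],o['ft_force'],o['moment'],o['grip_width'],o['grip_force'],tool([.669,-.0445,.106]))
E
```

```text
4.4833 [ 0.5750998  -0.1175219   0.10670676] [9.45227744e-01 3.26411540e-01 1.06053800e-04 7.79202067e-05] [-0.17789946 -0.36168562  0.44758373] [-0.10384679  0.09061199  0.02769272] 0.041431978422808206 0.0 [118.95036505   0.48077511   0.72466492]
```

>>> move_arm:
  series: "0 0 0 0 0 0; 0 0 0 0 0 0; 0 0 0 0 0 0; 0 0 0 0 0 0; 0 0 0 0 0 0; 0 0 0 0 0 0; 0 0 0 0 0 0; 0 0 0 0 0 0"
  jaw: 0
  newtons: 30

```text
time: 5.15
position: [0.5747, -0.1172, 0.1065]
tool_rot: [0.945, 0.326, -0.0, -0.0]
ft_force: [-1.1, 2.0, 0.8]
grip_width: 0.0269
grip_force: 30.0
```

>>> move_arm:
  series: "0 0 -2 0 0 0; 0 0 -4 0 0 0; 0 0 -6 0 0 0; 0 0 -8 0 0 0; 0 0 -10 0 0 0; 0 0 -12 0 0 0; 0 0 -12 0 0 0; 0 0 -12 0 0 0"

```text
time: 5.82
position: [0.5746, -0.1172, 0.1183]
tool_rot: [0.945, 0.326, -0.0, -0.0]
ft_force: [-0.0, 1.4, -9.2]
grip_width: 0.0267
grip_force: 30.0
```

```bash
python3 - <<'E'
from h import *
o=robot.get_obs();print(o['time'],o['position'],o['ft_force'],o['moment'],o['grip_width'],o['grip_force'],tool([.669,-.0445,.106]))
E
```

```text
5.8167 [ 0.57464362 -0.11723955  0.11826547] [-0.04490842  1.41430695 -9.23245769] [0.24279556 0.11152418 0.00436438] 0.026701013494549307 29.998498492932413 [119.14028177   0.99873743  12.21497223]
```

The pin is drawn about 12 mm and the wrist reads 9 N. Next is the swing.

>>> move_arm:
  series: "0 -3 0 0 0 1.5; 0.4 -9.4 0 0 0 4.5; 1.2 -16.6 0 0 0 8; 2.5 -23.8 0 0 0 11.5; 4.2 -30.9 0 0 0 15; 6 -36.9 0 0 0 18; 7.4 -40.9 0 0 0 20; 7.4 -40.9 0 0 0 20"

```text
time: 6.48
position: [0.5547, -0.0803, 0.1183]
tool_rot: [0.988, 0.157, -0.001, -0.0]
ft_force: [-1.2, 1.6, -7.1]
grip_width: 0.0267
grip_force: 30.0
```

```bash
cat >> h.py <<'E'
import math
def st():
    o=robot.get_obs();Q=R.from_quat(o['tool_rot']);P=o['position'];y=Q.apply([0,1,0])
    print('t%.2f'%o['time'],'pos',np.round(P,4),'yaw %.2f'%math.degrees(math.atan2(y[1],y[0])),'Ftool',np.round(Q.inv().apply(o['ft_force']),1),'Mtool',np.round(Q.inv().apply(o['moment']),2),'grip',round(o['grip_width'],4),o['grip_force'])
    d=P[:2]-[.669,-.0445]; print('r %.4f'%np.hypot(*d),'ang %.2f'%(math.degrees(math.atan2(d[1],d[0]))%360),'axis tool',np.round(tool([.669,-.0445,P[2]]),1))
E
python3 -c "
from h import *
st()"
```

```text
t6.48 pos [ 0.5547 -0.0803  0.1183] yaw -71.88 Ftool [-0.7 -1.9  7.1] Mtool [ 0.39 -0.3   0.07] grip 0.0267 29.999297262111213
r 0.1198 ang 197.39 axis tool [119.8   1.5  -0.2]
```

>>> move_arm:
  series: "0 -3 0 0 0 1.5; 0.4 -9.4 0 0 0 4.5; 1.2 -16.6 0 0 0 8; 2.5 -23.8 0 0 0 11.5; 4.2 -30.9 0 0 0 15; 6 -36.9 0 0 0 18; 7.4 -40.9 0 0 0 20; 7.4 -40.9 0 0 0 20"

```text
time: 7.15
position: [0.5486, -0.039, 0.1182]
tool_rot: [1.0, -0.016, -0.002, -0.0]
ft_force: [-2.1, 1.6, -8.9]
grip_width: 0.0271
grip_force: 30.0
```

```bash
python3 -c "
from h import *
st();p=robot.camera('wrist');save(p,'w3.png');st()"
```

```text
t7.15 pos [ 0.5486 -0.039   0.1182] yaw -91.85 Ftool [-2.1 -1.5  9. ] Mtool [ 0.28 -0.62  0.09] grip 0.0271 29.999303585209418
r 0.1205 ang 177.38 axis tool [120.5   1.6  -0.4]
t7.20 pos [ 0.5487 -0.0391  0.1182] yaw -91.82 Ftool [-2.  -1.2  8.8] Mtool [ 0.26 -0.62  0.07] grip 0.0271 29.998742774769198
r 0.1205 ang 177.42 axis tool [120.5   1.6  -0.4]
```

View pics/w3.png

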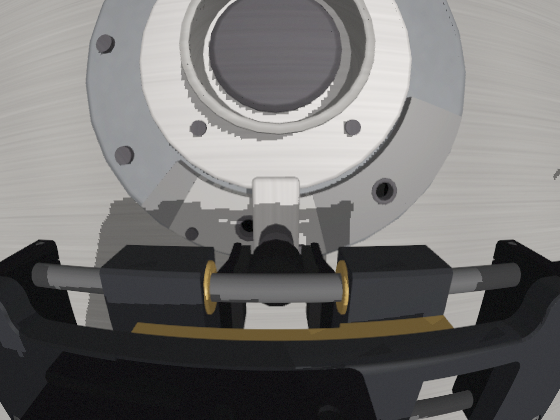

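The next hole is at (246,226), just ahead of the pin, and the home hole is at (384,190). I'll go on to about 44.5° and ease the pin down onto the plate.

>>> move_arm:
  series: "0 -3 0 0 0 1.4; 0 -6 0 0 0 2.9; 0 -9 0 0 0 4.3; 0 -9 0.4 0 0 4.3; 0 -9 0.8 0 0 4.3; 0 -9 1.2 0 0 4.3; 0 -9 1.2 0 0 4.3; 0 -9 1.2 0 0 4.3"

```text
time: 7.87
position: [0.5493, -0.0306, 0.117]
tool_rot: [0.999, -0.054, -0.001, -0.0]
ft_force: [-4.7, 0.3, -9.0]
grip_width: 0.0269
grip_force: 30.0
```

```bash
python3 -c "
from h import *
st()"
```

```text
t7.87 pos [ 0.5493 -0.0306  0.117 ] yaw -96.17 Ftool [-4.7  0.2  9. ] Mtool [ 0.1  -1.04 -0.07] grip 0.0269 29.998389806278283
r 0.1205 ang 173.37 axis tool [120.5   1.   -0.3]
```

>>> move_arm:
  series: "0 0 0.2 0 0 0; 0 0 0.4 0 0 0; 0 0 0.4 0 0 0; 0 0 0.4 0 0 0"

```text
time: 8.2
position: [0.5493, -0.0305, 0.1167]
tool_rot: [0.999, -0.054, -0.001, -0.0]
ft_force: [-5.5, 1.1, -7.2]
grip_width: 0.0266
grip_force: 30.0
```

```bash
python3 -c "
from h import *
st()"
```

```text
t8.20 pos [ 0.5493 -0.0305  0.1167] yaw -96.17 Ftool [-5.6 -0.5  7.2] Mtool [ 0.06 -1.07 -0.03] grip 0.0266 29.998441384668695
r 0.1205 ang 173.35 axis tool [120.5   1.   -0.3]
```

>>> move_arm:
  series: "-0.3 0 0 0 0 0; -0.6 0 0 0 0 0; -0.6 0 0.2 0 0 0; -0.6 0 0.4 0 0 0; -0.6 0 0.4 0 0 0; -0.6 0 0.4 0 0 0"

```text
time: 8.7
position: [0.5492, -0.0305, 0.1166]
tool_rot: [0.999, -0.054, -0.001, 0.0]
ft_force: [-4.5, 1.4, -7.9]
grip_width: 0.0272
grip_force: 30.0
```

```bash
python3 -c "
from h import *
st()"
```

```text
t8.70 pos [ 0.5492 -0.0305  0.1166] yaw -96.18 Ftool [-4.6 -0.9  7.9] Mtool [ 0.02 -0.99 -0.08] grip 0.0272 29.998546380666085
r 0.1206 ang 173.35 axis tool [ 1.206e+02  1.000e+00 -1.000e-01]
```

>>> move_arm:
  series: "0 0 0.2 0 0 0; 0 0 0.3 0 0 0; 0 0 0.3 0 0 0; 0 0 0.3 0 0 0"

```text
time: 9.03
position: [0.5493, -0.0305, 0.1165]
tool_rot: [0.999, -0.054, -0.0, 0.0]
ft_force: [-4.8, -0.1, -6.1]
grip_width: 0.0272
grip_force: 30.0
```

```bash
python3 -c "
from h import *
st()"
```

```text
t9.03 pos [ 0.5493 -0.0305  0.1165] yaw -96.18 Ftool [-4.8  0.6  6.1] Mtool [-0.   -1.13 -0.04] grip 0.0272 29.998994645284256
r 0.1206 ang 173.35 axis tool [ 1.205e+02  1.000e+00 -1.000e-01]
```

>>> move_arm:
  series: "-0.8 0 0.3 0 0 0; -0.8 0 0.3 0 0 0; -0.8 -1.05 0.3 0 0 0.5; -0.8 -2.1 0.3 0 0 1; -0.7 -3.15 0.3 0 0 1.5; -0.7 -4.2 0.3 0 0 2; -0.7 -4.2 0.3 0 0 2; -0.7 -4.2 0.3 0 0 2"

```text
time: 9.7
position: [0.5496, -0.0269, 0.1165]
tool_rot: [0.997, -0.071, 0.0, 0.001]
ft_force: [-5.3, -0.9, -2.2]
grip_width: 0.0267
grip_force: 30.0
```

```bash
python3 -c "
from h import *
st()"
```

```text
t9.70 pos [ 0.5496 -0.0269  0.1165] yaw -98.14 Ftool [-5.1  1.6  2.2] Mtool [-0.35 -1.07 -0.15] grip 0.0267 29.99915821113973
r 0.1206 ang 171.61 axis tool [1.206e+02 5.000e-01 1.000e-01]
```

>>> move_arm:
  series: "0 -0.5 -0.2 0 0 0.25; 0 -1 -0.2 0 0 0.5; 0 -1.5 -0.2 0 0 0.75; 0 -2.1 -0.2 0 0 1; 0 -2.1 -0.2 0 0 1; 0 -2.1 -0.2 0 0 1"

```text
time: 10.2
position: [0.5499, -0.0247, 0.1164]
tool_rot: [0.997, -0.08, 0.0, 0.001]
ft_force: [-4.7, -0.1, -5.0]
grip_width: 0.0267
grip_force: 30.0
```

```bash
python3 -c "
from h import *
st()"
```

```text
t10.20 pos [ 0.5499 -0.0247  0.1164] yaw -99.15 Ftool [-4.7  0.9  5. ] Mtool [-0.28 -1.   -0.12] grip 0.0267 29.998904724488966
r 0.1207 ang 170.58 axis tool [1.207e+02 6.000e-01 1.000e-01]
```

>>> move_arm:
  series: "0 -0.4 0 0 0 0.2; 0 -0.9 0 0 0 0.4; 0 -0.9 0 0 0 0.4; 0 -0.9 0 0 0 0.4"

```text
time: 10.53
position: [0.5501, -0.0238, 0.1164]
tool_rot: [0.997, -0.083, 0.0, 0.001]
ft_force: [-4.4, -0.4, -6.1]
grip_width: 0.0274
grip_force: 30.0
```

```bash
python3 -c "
from h import *
st()"
```

```text
t10.53 pos [ 0.5501 -0.0238  0.1164] yaw -99.56 Ftool [-4.3  1.2  6.1] Mtool [-0.33 -0.99 -0.11] grip 0.0274 29.998880936473142
r 0.1207 ang 170.14 axis tool [1.207e+02 6.000e-01 1.000e-01]
```

>>> move_arm:
  series: "0 -0.4 0.1 0 0 0.2; 0 -0.9 0.1 0 0 0.4; 0 -0.9 0.1 0 0 0.4; 0 -0.9 0.1 0 0 0.4"

```text
time: 10.87
position: [0.5502, -0.0228, 0.1161]
tool_rot: [0.996, -0.087, 0.0, 0.0]
ft_force: [-5.1, -2.2, -7.8]
grip_width: 0.0272
grip_force: 30.0
```

```bash
python3 -c "
from h import *
st()"
```

```text
t10.87 pos [ 0.5502 -0.0228  0.1161] yaw -99.98 Ftool [-4.6  3.   7.8] Mtool [-0.33 -0.93 -0.11] grip 0.0272 29.99880509727518
r 0.1208 ang 169.66 axis tool [1.208e+02 8.000e-01 1.000e-01]
```

>>> move_arm:
  series: "0 -0.4 0 0 0 0.2; 0 -0.9 0 0 0 0.4; 0 -0.9 0 0 0 0.4; 0 -0.9 0 0 0 0.4"

```text
time: 11.2
position: [0.5504, -0.0215, 0.116]
tool_rot: [0.996, -0.091, 0.0, 0.0]
ft_force: [-3.9, -1.4, -9.1]
grip_width: 0.0268
grip_force: 30.0
```

```bash
python3 -c "
from h import *
st()"
```

```text
t11.20 pos [ 0.5504 -0.0215  0.116 ] yaw -100.40 Ftool [-3.6  2.1  9.1] Mtool [-0.27 -0.78 -0.01] grip 0.0268 29.99848790903343
r 0.1208 ang 169.05 axis tool [1.208e+02 1.200e+00 1.000e-01]
```

The pin has dropped off the plate's face: z fell 0.4 mm and the arm carries the full spring load. I'll centre it a little and lower gently.

>>> move_arm:
  series: "0 -0.5 0 0 0 0.25; 0 -0.7 0.3 0 0 0.35; 0 -0.7 0.6 0 0 0.35; 0 -0.7 1 0 0 0.35; 0 -0.7 1.5 0 0 0.35; 0 -0.7 1.5 0 0 0.35; 0 -0.7 1.5 0 0 0.35"

```text
time: 11.78
position: [0.5505, -0.0209, 0.1146]
tool_rot: [0.996, -0.094, 0.0, -0.0]
ft_force: [-4.0, -0.4, -7.4]
grip_width: 0.0274
grip_force: 30.0
```

```bash
python3 -c "
from h import *
st()"
```

```text
t11.78 pos [ 0.5505 -0.0209  0.1146] yaw -100.75 Ftool [-3.8  1.1  7.4] Mtool [-0.27 -0.73 -0.03] grip 0.0274 29.99865687597776
r 0.1208 ang 168.71 axis tool [1.208e+02 1.100e+00 1.000e-01]
```

>>> move_arm:
  series: "0 0 1 0 0 0; 0 0 2 0 0 0; 0 0 3 0 0 0; 0 0 4 0 0 0; 0 0 5 0 0 0; 0 0 6 0 0 0; 0 0 6 0 0 0; 0 0 6 0 0 0"

```text
time: 12.45
position: [0.5505, -0.0209, 0.1086]
tool_rot: [0.996, -0.094, 0.0, 0.0]
ft_force: [-2.7, -0.5, -5.4]
grip_width: 0.027
grip_force: 30.0
```

```bash
python3 -c "
from h import *
st()"
```

```text
t12.45 pos [ 0.5505 -0.0209  0.1086] yaw -100.75 Ftool [-2.6  1.   5.4] Mtool [-0.13 -0.58 -0.01] grip 0.027 29.998902524239384
r 0.1208 ang 168.72 axis tool [120.8   1.1   0. ]
```

>>> move_arm:
  series: "0 0 0.5 0 0 0; 0 0 1 0 0 0; 0 0 1.5 0 0 0; 0 0 1.8 0 0 0; 0 0 1.8 0 0 0; 0 0 1.8 0 0 0"

```text
time: 12.95
position: [0.5505, -0.0209, 0.1068]
tool_rot: [0.996, -0.094, 0.0, 0.0]
ft_force: [-3.7, -0.7, -5.4]
grip_width: 0.027
grip_force: 30.0
```

```bash
python3 -c "
from h import *
st()"
```

```text
t12.95 pos [ 0.5505 -0.0209  0.1068] yaw -100.75 Ftool [-3.5  1.4  5.4] Mtool [-0.14 -0.57 -0.04] grip 0.027 29.999024726712378
r 0.1208 ang 168.73 axis tool [120.8   1.1   0. ]
```

>>> move_arm:
  series: "0 0 0 0 0 0; 0 0 0 0 0 0; 0 0 0 0 0 0; 0 0 0 0 0 0; 0 0 0 0 0 0; 0 0 0 0 0 0; 0 0 0 0 0 0; 0 0 0 0 0 0"
  jaw: 0.7

```text
time: 13.62
position: [0.5504, -0.0209, 0.1069]
tool_rot: [0.996, -0.094, 0.0, 0.0]
ft_force: [0.3, -0.5, -0.2]
grip_width: 0.06
grip_force: 0.0
```

```bash
python3 -c "
from h import *
st()"
```

```text
t13.62 pos [ 0.5504 -0.0209  0.1069] yaw -100.75 Ftool [0.4 0.4 0.2] Mtool [-0.05 -0.18 -0.  ] grip 0.06 0.0
r 0.1209 ang 168.73 axis tool [1.209e+02 1.100e+00 1.000e-01]
```

Released, with no force left on the wrist. Now I'll retract straight up and check.

>>> move_arm:
  series: "0 0 -8 0 0 0; 0 0 -25 0 0 0; 0 0 -45 0 0 0; 0 0 -65 0 0 0; 0 0 -85 0 0 0; 0 0 -105 0 0 0; 0 0 -115 0 0 0; 0 0 -120 0 0 0"
  jaw: 0.85

```text
time: 14.28
position: [0.5512, -0.021, 0.2289]
tool_rot: [0.996, -0.094, 0.002, 0.0]
ft_force: [0.0, -0.2, 0.1]
grip_width: 0.0738
grip_force: 0.0
```

```bash
python3 - <<'E'
from h import *
st()
for n in ['wrist','side','top']:
    p=robot.camera(n)
    for t in ['plate','knob','collar']:
        for d in robot.tip_of(p,t)[:3]: print(n,t,np.round(d['xyz'],4),round(d['p'],2))
    if n!='top': save(p,n+'4.png')
im=cv2.imread('pics/side4.png')[130:280,240:430];cv2.imwrite('pics/side4c.png',cv2.resize(im,None,fx=4,fy=4,interpolation=3))
E
```

```text
t14.28 pos [ 0.5512 -0.021   0.2289] yaw -100.74 Ftool [ 0.1  0.2 -0.1] Mtool [-0.09 -0.15  0.02] grip 0.0738 0.0
r 0.1201 ang 168.72 axis tool [120.1   1.1   0.5]
wrist plate [ 0.6633 -0.0405  0.0438] 0.68
wrist knob [ 0.5511 -0.0194  0.0953] 0.77
wrist collar [ 0.362  -0.0384 -0.0038] 0.95
wrist collar [0.3559 0.0773 0.0009] 0.84
side knob [ 0.5525 -0.0208  0.0968] 0.67
side collar [ 3.505e-01  7.970e-02 -2.000e-04] 0.79
side collar [ 0.6646 -0.0444  0.0537] 0.78
side collar [ 0.3652 -0.0385 -0.0019] 0.67
top plate [ 0.6697 -0.048   0.0435] 0.77
top plate [ 0.6447 -0.4208 -0.0024] 0.48
top knob [0.4393 0.3978 0.    ] 0.74
top collar [ 0.6717 -0.046   0.0561] 0.47
top collar [ 0.6722 -0.0453  0.0443] 0.42
top collar [ 0.3633 -0.04    0.001 ] 0.36
```

View pics/side4c.png

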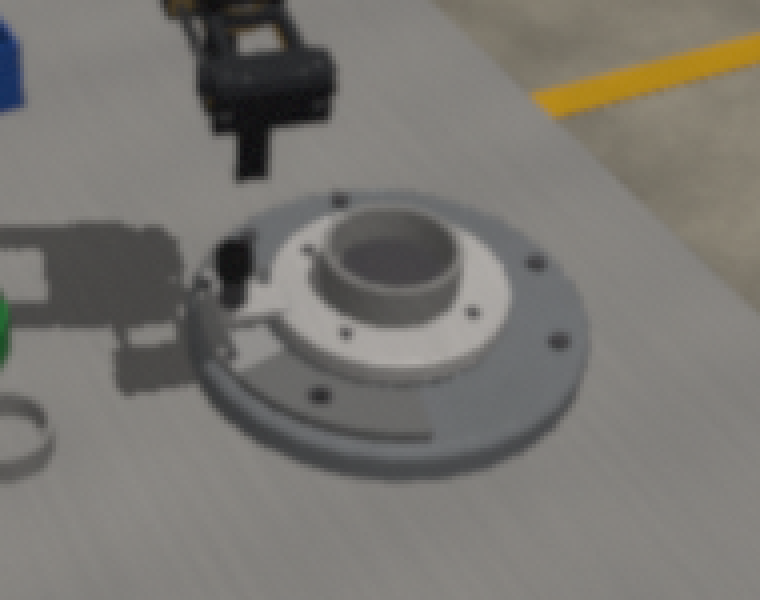

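View pics/wrist4.png

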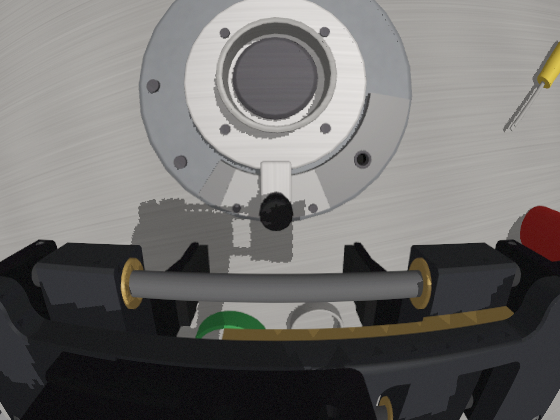

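The knob is at (276,211), midway between the sector bolts, and its height of about 97 mm is the home height. The collar is still around its plug at (276,77), and the home hole is empty at (363,159).

```bash
python3 -c "
from h import *
print(robot.hand_in())"
```

```text
the job is handed in; nothing more can be done
None
```

I swung the fixture one station clockwise (about 49°), let the pin drop home into the next hole, released the knob with the collar still in its nest, and handed the job in at about 14.5 s; the verdict was not shown.

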